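# Park the sampler boom: trip the ratchet pawl, push the boom down

### The arm

A 6-joint arm with a two-finger parallel gripper is mounted at the origin on the work surface. World frame = base frame: x ahead of the robot, y to its left, z up, the work surface at z = 0. Lengths are in mm, angles in rad, forces in N, time in s.
With the tool pointing down it reaches from about 275 to 825 mm from the base axis. Payload 5.2 kg.
Tool frame: the origin (TCP) lies midway between the tips of the shut fingers; the grasp point (between the pads) lies 19 mm behind it; z points along the fingers, x is the direction in which the jaws open and shut, and the axes are right-handed (so a half turn about z gives the same grasp; the last joint's range is limited). The gripper opens to 93 mm and grips with 3 to 60 N. Pads are 15 mm wide; open, the fingers measure 128 mm over their backs; the gripper's body (75 mm by 188 mm) begins 65 mm behind the grasp point.
Start: joints at [1.006, 0.259, 1.535, -0, 1.348, -0.203], TCP at [194.656, 514.407, 218.653] pointing down, gripper open.
Joint ranges: [-3.14, 3.14], [-0.91, 2.08], [0.19, 2.58], [-1.22, 4.36], [0.22, 2.71], [-3.12, 3.12]. Speed limits (rad/s): [2.57, 2.57, 3.14, 3.14, 3.14, 3.14].

### API

Orientations are given as a rotation vector (axis times angle).
In Python, from bench import sense, viewer, bot, outline_of gives the robot as it stands.
- The arm moves only by the shell command python3 -m pendant 'ROWS' [OPENING] [FORCE]. ROWS is JSON, a list that holds one entry, the list of rows, each a list of 6 numbers: the shift along the tool's x, y, z in units of 0.08 m (1.0 is 0.08 m), then the turn, a rotation vector about the tool's x, y, z in units of 90 degrees (1.0 is 90 degrees). A call has 1 to 10 rows; each row is the pose to reach, as a shift and turn from the pose commanded when the call began, along the tool's axes at that moment; what a row does not reach only later rows make up. A row lasts 1/8 s, in which the tool goes at most 62.5 mm and 10.7 degrees, less where a joint would pass 70% of its speed; a pose out of reach is approached as far as the arm can. A call with a number of a shift or a turn outside -1 to 1 is refused whole. A call with a gripper value outside its range is refused whole. OPENING is the closure in counts, from 0 (fully open) to 255 (shut), set as the call begins (- or left out, the last holds). The fingers move at their own pace and stop on an object; FORCE is the grip in N (left out, the last holds). Time passes only in rows, so rows that repeat a pose let the fingers close. It gives the time, the measured TCP pose, the force and the opening at its end, in the units of the state.
- sense(): the state, without advancing time (a new reading comes with each control period).
- viewer.grab_frame(name): name is "scene" or "top"; returns a dict with "image" (384x512x3 uint8, red, green, blue), "z_map" (384x512 float32, mm along the optical axis (not along the pixel's ray), 0 where there is no reading), "K" (3x3 intrinsics, pixels), "distortion" ([k1, k2, p1, p2, k3] as OpenCV has them; the pictures are not rectified), "extrinsics" (4x4, takes a point from world to camera coordinates). Camera axes: x right, y up, looking along -z (the intrinsics and any distortion apply to the point x, -y, -z); pixel columns grow to the right and rows downward; lengths in mm; the calibration is good to about 2 mm. A picture is of the moment at which its call begins.
- bot.hand_in(): hands the job in, once; it reports no verdict.
Trained networks look in the newest picture that a camera, given by its name, has taken for a name from the list of things; names that differ only in an ending like _2 or _b are one class to them, and where a whole thing is asked for, a point or a joint stands for the part that bears it (a point fixed in the world has none). Each returns a list of dicts, best first, with "conf" (0 to 1); they miss things now and then, are a little off and sometimes report something else, mostly with a low value. They report only what shows in the picture. A call takes as long as a camera call. They do not tell look-alikes from the thing itself.
- outline_of(camera, query): "region" (384x512 bool, what is visible of it) and "extent" ([left, top, right, bottom] in pixels, round what is visible of it).
The state is a dict: "time": time; "joint_positions": joint angles; "qd": joint speeds; "joint_torque": joint torques, N m; "eef_pos": TCP position; "orientation": TCP orientation; "ft_force": force on the tool from outside, world axes, zero at the start; "torque": the same for the moment, N m; "grip_width": opening from 0.0 (shut) to 1.0 (fully open).
Only numpy, scipy, OpenCV 4.12 (cv2) and the standard library are available. Lean on these libraries where they do the work, as an engineer would, in place of code of your own. Each camera call takes 0.05 s, during which the arm holds its last target. There are 200 camera calls.

### The job

The ratchet holds the autosampler's boom up. Without gripping or lifting anything, press the pawl's tail plate down until the pawl tips over and stays clear of the teeth, and only then push the boom down until it lies fully on its rest. Leave the pawl tipped free, and leave the vials, bottle, beaker and the other things about it where they stand.

Things in the scene. Friction and masses are not known exactly. Their poses are not given: they have to be found in the camera images.
- stand: Autosampler stand, fixed: white base plate 150 x 430 x 14 mm; white upright (105 mm wide, to z 160 mm) 21 to 39 mm to the -x side of the origin. Origin on the bench below the boom's hinge. +y is the way the boom points, -y the pawl tail's side, z up. Wheel, boom and pawl move in its y-z plane (x = 0). Black rest post at y = +125 mm; wash well 59 mm tall at y = +222 mm.
- boom_hinge (a point): Centre of the boom's hinge, 105 mm above the bench. Round it an aluminium ratchet wheel of 52 mm radius, 14 mm thick, which turns with the boom; its teeth lie on top, one every 0.2 rad. Axes as stand.
- boom (a joint): Angle of the boom above level, rad: 0 = lying on its rest (hard stop), grows as it rises (stop at 1.05). Starts between 0.55 and 0.85. With the pawl in the teeth the boom sinks only about one tooth (0.2 rad). With the pawl free a stiff hinge holds it where it is left; 2 to 4 N down on the pad moves it.
- boom_pad (a point): Middle of the flat top of the grey block near the boom's far end, the place to push: 34 mm wide (x), 44 mm long (y). It lies 178 mm out from the hinge along the boom and 11 mm above the boom's middle line. Axes turn with the boom: y outwards along it, z square to its top. The boom is a white bar 20 mm wide, 18 mm high; a thin probe hangs 33 mm beyond the pad's middle.
- pawl (a joint): Angle of the pawl, rad: 0 to about 0.1 = hooked in the teeth; grows as the tail is pressed down; 0.42 = end stop, free. A ball weight on a stalk makes it tip over at about 0.23: below that it falls back into the teeth, above it falls free and stays free. About 1 N moves it to the stop, up to 5 N if a tooth bears on it.
- pawl_tail (a point): Middle of the top of the pawl's tail plate, bare steel, 32 mm (x) by 36 mm (y), 6 mm thick, about 143 mm above the bench when hooked. It lies 83 mm from the pivot (y = -55, z = 143 mm of stand), on the side away from the boom, and sinks about 33 mm to the stop; nothing stands beneath it. Axes turn with the pawl: y towards the boom, z square to the plate.
- pawl_knob (a point): Centre of the pawl's ball weight, steel, 25 mm diameter, on a stalk 44 mm above the pivot; it leans towards the boom when hooked and swings away from the boom when free.
- vial_a: Glass vial, 22 mm diameter, 45 mm tall, loose on the base plate beside the boom, on its +x side. Origin under its middle.
- vial_b: The same kind of vial, loose, further out along the boom. Origin under its middle.
- reagent: Amber bottle, 60 mm diameter, 125 mm tall, loose, beyond the stand. Origin under its middle.
- beaker: Glass beaker, 64 mm diameter, 75 mm tall, loose, beyond the stand. Origin under its middle.
- tip_box: Box of pipette tips, 85 x 120 mm, 54 mm tall, loose, beside the stand past the boom's end. Origin under its middle.
- spanner: Steel spanner 130 mm long, lying loose on the robot's side of the stand.
- jar: White jar, 44 mm diameter, 50 mm tall, loose, on the robot's side of the stand. Origin under its middle.
Not all that is in view belongs to the job. What is meant by the beaker is not green, and is the larger of those in its own colour. What is shaped like the vial_a but orange is not meant.

How it is judged:
By the outcome, as a careful person would: the job done as asked, in the order asked, and still so for the second after the job is handed in, with the robot touching nothing.
It also fails if it takes over 42 s, if anything falls off the work surface, if the arm or the gripper's body presses on something with over 40 N, if the wrist force passes 120 N, or if a joint passes its speed limit or range.

## Working session

There is one attempt and no reset: what is moved stays moved. The work goes in short steps, Python scripts to look and compute and a shell command to move; the robot and the scene stay as the last step left them, time stands still between calls to the robot, and variables do not carry over. Pictures are saved under pics/ and viewed, about 8 in all and at most 12, crops included, and the job is handed in when it is done.

```bash
ls; mkdir -p pics; cat > h.py <<'E'
import numpy as np,cv2
from bench import sense,viewer,bot,outline_of
def world(f,uv,z=None):
    """pixels -> world points via depth map (or given depth)"""
    uv=np.atleast_2d(uv).astype(float)
    n=cv2.undistortPoints(uv[:,None],np.array(f["K"]),np.array(f["distortion"]))[:,0]
    if z is None: z=np.array([f["z_map"][int(v),int(u)] for u,v in uv])
    c=np.c_[n[:,0]*z,-n[:,1]*z,-z,np.ones(len(z))]
    return (np.linalg.inv(f["extrinsics"])@c.T).T[:,:3]
def proj(f,p):
    p=np.atleast_2d(p); c=(np.array(f["extrinsics"])@np.c_[p,np.ones(len(p))].T).T[:,:3]
    c=c*[1,-1,-1]
    return cv2.projectPoints(c,np.zeros(3),np.zeros(3),np.array(f["K"]),np.array(f["distortion"]))[0][:,0]
def region_pts(f,m):
    v,u=np.nonzero(m&(f["z_map"]>0)); return world(f,np.c_[u,v],f["z_map"][v,u])
E
python3 - <<'E'
from h import *
s=sense();print({k:np.round(v,3) for k,v in s.items()})
ims=[]
for c in("scene","top"):
    f=viewer.grab_frame(c);ims.append(f["image"])
    for q in("stand","boom","boom_pad","pawl","pawl_tail","pawl_knob","vial_a","reagent","beaker","tip_box","spanner","jar"):
        for r in outline_of(c,q)[:3]:
            p=region_pts(f,r["region"])
            if len(p):print(c,q,round(r["conf"],2),np.round(r["extent"]),"med",np.median(p,0).round(),"lo",np.percentile(p,3,0).round(),"hi",np.percentile(p,97,0).round())
for n,i in zip(("s0","t0"),ims): cv2.imwrite(f"pics/{n}.png",cv2.resize(i[:,:,::-1],(768,576)))
E
```

```text
pics
{'time': np.float64(0.0), 'joint_positions': array([ 1.006,  0.259,  1.536, -0.   ,  1.348, -0.203]), 'qd': array([ 0.   ,  0.001,  0.002, -0.001,  0.   , -0.001]), 'joint_torque': array([ 0.000e+00, -4.373e+01, -2.840e+01,  7.200e-02,  4.100e-02,
       -0.000e+00]), 'eef_pos': array([194.358, 513.931, 217.811]), 'orientation': array([ 2.584,  1.785, -0.003]), 'ft_force': array([ 0.132,  0.046, -0.215]), 'torque': array([ 0.006, -0.029,  0.037]), 'grip_width': np.float64(1.003)}
scene stand 0.81 [196. 125. 378. 301.] med [545.  67.  16.] lo [ 453. -147.   10.] hi [631. 245. 231.]
scene boom 0.97 [259. 147. 349. 195.] med [544.  44. 144.] lo [507. -40.  44.] hi [561. 170. 259.]
scene boom_pad 0.69 [257. 148. 342. 197.] med [546.  45. 145.] lo [514. -22.  75.] hi [561. 167. 259.]
scene pawl 0.78 [224. 125. 278. 157.] med [563. -45. 146.] lo [ 488. -236.    2.] hi [590.  10. 195.]
scene pawl 0.28 [327. 200. 381. 218.] med [388. 100.   8.] lo [331.  78.   1.] hi [449. 126.  11.]
scene pawl_tail 0.61 [221. 130. 280. 157.] med [562. -47. 145.] lo [ 486. -286.    1.] hi [590.  10. 195
[... 2254 characters left out ...]
top reagent 0.68 [228. 162. 252. 191.] med [650.  98.  87.] lo [632.  73.  12.] hi [681. 126. 128.]
top beaker 0.92 [291. 146. 316. 176.] med [705. -64.  39.] lo [666. -85.   4.] hi [722. -35.  77.]
top beaker 0.92 [270. 106. 293. 135.] med [826.  -8.  46.] lo [784. -32.   4.] hi [842.  21.  77.]
top beaker 0.51 [326. 148. 344. 164.] med [ 726. -159.   28.] lo [ 703. -174.    2.] hi [ 739. -136.   52.]
top tip_box 0.69 [119. 232. 174. 269.] med [468. 329.  54.] lo [429. 274.  20.] hi [511. 389.  58.]
top spanner 0.68 [228. 255. 252. 311.] med [377.  97.   8.] lo [328.  82.   4.] hi [445. 125.  11.]
top jar 0.6 [302. 248. 317. 265.] med [451. -73.  50.] lo [433. -92.  19.] hi [468. -57.  54.]
```

View pics/s0.png

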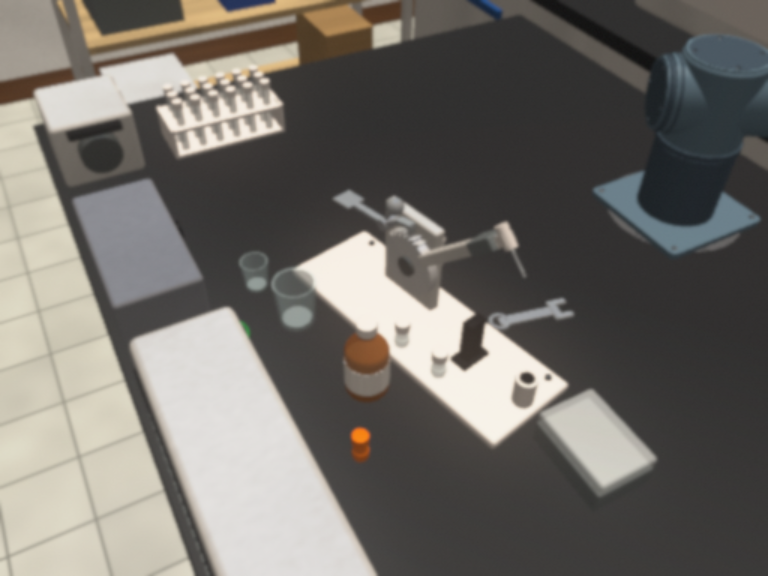

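View pics/t0.png

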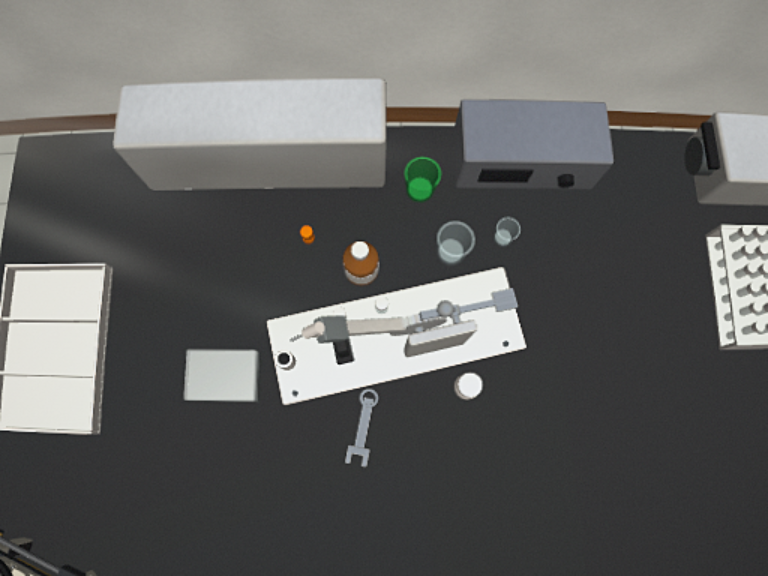

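The scene picture shows the stand at about (430,330), the boom raised with its end block at about (507,237), and the pawl tail plate at about (350,198). In the top picture the tail plate is at (504,300), the knob at (445,309) and the pad end at about (320,328). The vials stand beside the boom. Next I'll fit the stand frame.

```bash
cat > fit.py <<'E'
from h import *
from scipy.spatial.transform import Rotation as R
def stand():
    out=[]
    for c in("scene","top"):
        f=viewer.grab_frame(c); m=f["z_map"]>0
        v,u=np.nonzero(m); P=world(f,np.c_[u,v],f["z_map"][v,u]); col=f["image"][v,u].astype(int)
        k=(col.min(1)>150)&(abs(P[:,2]-14)<7)&(abs(P[:,0]-540)<170)&(abs(P[:,1]-45)<270)
        r=cv2.minAreaRect(P[k][:,:2].astype(np.float32)); out.append((f,P,col)); print(c,"plate",np.round(r[0]),np.round(r[1]),round(r[2],2),"z",np.median(P[k][:,2]).round(1))
    return out
E
python3 - <<'E'
from fit import *
o=stand()
import pickle;pickle.dump(o,open("o.pkl","wb"))
for f,P,col in o:
    print("over 100mm:")
    k=(P[:,2]>130)&(abs(P[:,0]-540)<130)&(abs(P[:,1]-40)<260)
    q=P[k]
    for y in range(-160,230,15):
        a=(abs(q[:,1]-y)<7.5)
        if a.sum()>2: print(y,a.sum(),"x",np.percentile(q[a,0],[5,50,95]).round(),"z",np.percentile(q[a,2],[5,50,95]).round(), "col",np.median(col[k][a],0))
f=o[1][0]
cv2.imwrite("pics/t1.png",cv2.resize(f["image"][180:250,190:350,::-1],(800,350),interpolation=cv2.INTER_CUBIC))
E
```

```text
scene plate [538.  38.] [249. 447.] 24.48 z 15.5
top plate [506.  33.] [227. 429.] 13.05 z 14.5
over 100mm:
-145 10 x [566. 572. 585.] z [137. 139. 140.] col [131.5 132.5 131.5]
-130 58 x [565. 580. 594.] z [136. 140. 142.] col [155. 157. 157.]
-115 68 x [561. 576. 591.] z [138. 141. 144.] col [157. 159. 160.]
-100 38 x [568. 576. 588.] z [137. 141. 144.] col [136.5 137.5 137. ]
-85 31 x [564. 571. 575.] z [139. 143. 145.] col [136. 138. 137.]
-70 38 x [531. 566. 572.] z [139. 145. 160.] col [130.5 131.  129. ]
-55 25 x [524. 563. 568.] z [143. 146. 161.] col [144. 145. 145.]
-40 106 x [523. 556. 568.] z [137. 153. 163.] col [127. 126. 123.]
-25 159 x [521. 558. 566.] z [139. 161. 196.] col [144. 141. 134.]
-10 206 x [519. 554. 561.] z [137. 162. 191.] col [132.5 127.  120.5]
5 214 x [516. 547. 556.] z [135. 157. 175.] col [119. 114. 108.]
20 209 x [509. 524. 553.] z [133. 152. 162.] col [123. 118. 110.]
35 115 x [510. 540. 550.] z [134. 147. 158.] col [141. 134. 124.]
50 60 x [534. 547. 550.] z [133. 147. 161.] col [110. 103.  96.]
65 57 x [534. 544. 546.] z [146. 160. 173.] col [10
[... 1510 characters left out ...]
43. 156. 164.] col [193. 188. 179.]
65 70 x [523. 532. 542.] z [162. 170. 178.] col [191. 187. 178.]
80 71 x [519. 528. 538.] z [171. 184. 191.] col [189. 185. 176.]
95 72 x [516. 525. 535.] z [190. 199. 206.] col [187. 183. 175.]
110 81 x [509. 521. 533.] z [201. 212. 223.] col [186. 182. 173.]
125 137 x [502. 518. 535.] z [221. 230. 237.] col [105. 110. 108.]
140 139 x [499. 514. 530.] z [233. 244. 252.] col [107. 111. 110.]
155 106 x [499. 510. 528.] z [237. 259. 266.] col [182.  177.  169.5]
170 48 x [503. 509. 517.] z [241. 250. 257.] col [191. 185. 177.]
185 12 x [504. 506. 508.] z [220. 225. 230.] col [131.5 133.  132. ]
200 3 x [503. 504. 504.] z [215. 215. 216.] col [154. 158. 152.]
```

View pics/t1.png

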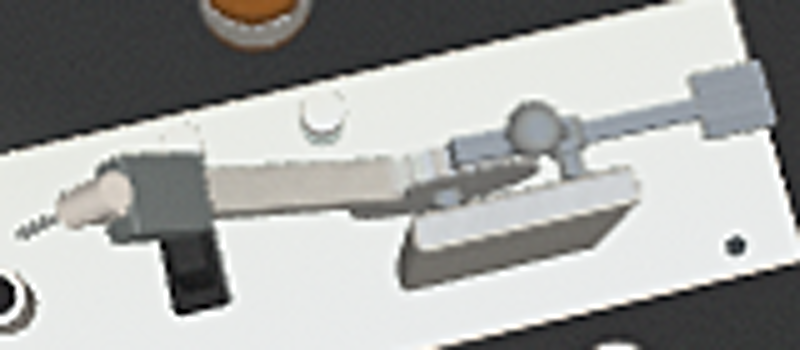

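The plate angle is about 13.1° in both estimates. From the tail and pad positions, the hinge is at about (545,11) and the boom at about 0.74 rad. The predicted pad centre, (517,132,233), matches the depth map. The tail is at about (577,-123,141). I'll shut the fingers, raise the tool, yaw it so that tool x = stand x and tool y = -stand y, and travel high.

```bash
python3 -m pendant '[[[-0.3,0.3,-1,0,0,0.12],[-0.6,0.6,-1,0,0,0.24],[-1,1,-1,0,0,0.36],[-1,1,-1,0,0,0.48],[-1,1,-1,0,0,0.6],[-1,1,-1,0,0,0.6226],[-1,1,-1,0,0,0.6226]]]' 255 20
python3 -m pendant '[[[0.17,0.5,0,0,0,0],[0.34,1,0,0,0,0],[0.34,1,0,0,0,0]]]'
```

```text
time: 2.28
eef_pos: [241.2, 411.2, 298.7]
orientation: [-3.12, -0.363, -0.0]
ft_force: [0.7, 0.4, -0.1]
grip_width: 0.298
time: 2.65
eef_pos: [287.0, 338.1, 298.8]
orientation: [3.121, 0.358, 0.001]
ft_force: [0.4, -0.5, 0.4]
grip_width: 0.012
```

```bash
for i in 1; do python3 -m pendant '[[[0.17,0.5,0,0,0,0],[0.34,1,0,0,0,0],[0.34,1,0,0,0,0]]]'
python3 -m pendant '[[[0.17,0.5,0,0,0,0],[0.34,1,0,0,0,0],[0.34,1,0,0,0,0]]]'
python3 -m pendant '[[[0.17,0.5,0,0,0,0],[0.34,1,0,0,0,0],[0.34,1,0,0,0,0]]]'
python3 -m pendant '[[[0.17,0.5,0,0,0,0],[0.34,1,0,0,0,0],[0.34,1,0,0,0,0]]]'
python3 -m pendant '[[[0.17,0.5,0,0,0,0],[0.34,1,0,0,0,0],[0.34,1,0,0,0,0]]]'
python3 -m pendant '[[[0.17,0.5,0,0,0,0],[0.34,1,0,0,0,0],[0.34,1,0,0,0,0]]]'
python3 -m pendant '[[[0.08,0.2,0,0,0,0],[0.16,0.44,0,0,0,0],[0.16,0.44,0,0,0,0]]]';done | grep -E "time|eef|force"
cat > look.py <<'E'
from h import *
import sys
def look(tag,u0,u1,v0,v1):
    ims=[]
    T=np.array([577,-123,141.]);
    for c in("scene","top"):
        f=viewer.grab_frame(c); ims.append(f["image"])
    return ims
E
python3 - <<'E'
from h import *
from scipy.spatial.transform import Rotation as R
out=[]
for c,(u,v) in(("scene",(180,90)),("top",(190,140))):
    f=viewer.grab_frame(c); i=f["image"].copy(); 
    d=cv2.resize(i[v:v+120,u:u+200,::-1],(800,480),interpolation=cv2.INTER_CUBIC)[:, ::1]
    out.append(cv2.resize(d,(480,288)))
    # tail plate re-measured: points z 134..146 in x-y window
    P=region_pts(f,f["z_map"]>0); k=(abs(P[:,2]-140)<7)&(abs(P[:,0]-577)<30)&(P[:,1]<-95)&(P[:,1]>-160)
    q=P[k]; ys=q@np.array([-.229,.973,0]); xs=q@np.array([.973,.229,0])
    print(c,k.sum(),"stand-x",np.percentile(xs,[2,98]).round(),"stand-y",np.percentile(ys,[2,98]).round(),"z",np.median(q[:,2]))
t=np.array(sense()["eef_pos"]);print("tcp",t,"x",t@[.973,.229,0],"y",t@[-.229,.973,0])
cv2.imwrite("pics/m1.png",np.vstack(out))
E
```

```text
time: 3.02
eef_pos: [331.6, 267.1, 298.7]
ft_force: [-0.2, -0.1, -0.1]
time: 3.4
eef_pos: [376.3, 196.0, 298.6]
ft_force: [-0.8, 0.7, 0.1]
time: 3.78
eef_pos: [421.0, 124.9, 298.5]
ft_force: [-0.6, 0.5, 0.5]
time: 4.15
eef_pos: [465.7, 53.6, 298.3]
ft_force: [-0.1, 0.7, -0.7]
time: 4.53
eef_pos: [510.5, -17.9, 298.2]
ft_force: [-1.5, 0.4, 0.3]
time: 4.9
eef_pos: [555.2, -89.3, 298.1]
ft_force: [-1.4, 0.9, 0.3]
time: 5.28
eef_pos: [575.8, -122.3, 298.4]
ft_force: [-0.3, 0.3, -0.5]
scene 171 stand-x [519. 550.] stand-y [-270. -227.] z 140.3736437340092
top 95 stand-x [521. 548.] stand-y [-253. -224.] z 140.74117142645048
tcp [ 575.15188949 -121.43405502  298.49563794] x 531.814389878519 y -249.86511822630456
```

View pics/m1.png

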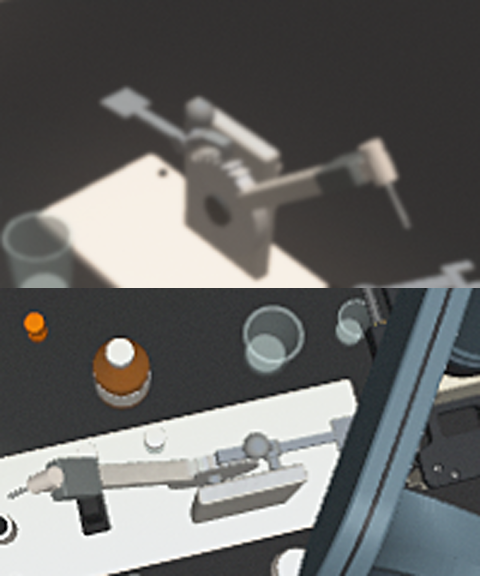

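The scene crop shows the tail plate at (125,100), still hooked, with nothing disturbed. The arm hides part of the top view. The plate centre in stand axes is about (534.5,-252) and the TCP is at (532,-250), so I'll go straight down.

```bash
(python3 -m pendant '[[[0.03,0.02,0.5,0,0,0],[0.03,0.02,1,0,0,0],[0.03,0.02,1,0,0,0]]]'
python3 -m pendant '[[[0,0,0.5,0,0,0],[0,0,0.82,0,0,0],[0,0,0.82,0,0,0],[0,0,0.82,0,0,0]]]'
python3 -m pendant '[[[0,0,0.05,0,0,0],[0,0,0.1,0,0,0],[0,0,0.15,0,0,0],[0,0,0.15,0,0,0]]]' )| grep -E "time|eef|force"
```

```text
time: 5.75
eef_pos: [575.7, -121.3, 215.8]
ft_force: [-0.2, 0.6, 0.0]
time: 6.25
eef_pos: [579.2, -123.0, 155.4]
ft_force: [-0.0, 0.1, 0.3]
time: 6.75
eef_pos: [577.6, -122.5, 140.6]
ft_force: [-1.4, -0.7, -0.5]
```

```bash
(python3 -m pendant '[[[0,0,0.05,0,0,0],[0,0,0.1,0,0,0],[0,0,0.1,0,0,0]]]' 
python3 -m pendant '[[[0,0,0.05,0,0,0],[0,0,0.1,0,0,0],[0,0,0.1,0,0,0]]]' 
python3 -m pendant '[[[0,0,0.04,0,0,0],[0,0,0.08,0,0,0],[0,0,0.08,0,0,0]]]' )| grep -E "time|eef|force"
cat > look.py <<'E'
from h import *
import sys
def shot(name,tail=True):
    out=[]
    for c,(u,v) in(("scene",(180,90)),("top",(190,140))):
        f=viewer.grab_frame(c); i=f["image"]
        out.append(cv2.resize(i[v:v+120,u:u+200,::-1],(480,288),interpolation=cv2.INTER_CUBIC))
        P=region_pts(f,f["z_map"]>0); S=np.c_[P@[.973,.229,0]-534,P@[-.229,.973,0]+252-138,P[:,2]]
        k=(abs(S[:,0])<5)&(S[:,1]>-160)&(S[:,1]<230)&(S[:,2]>70)
        for a in range(-155,220,15):
            q=S[k&(abs(S[:,1]-a)<7.5)]
            if len(q)>2: print(c[0],a,len(q),np.percentile(q[:,2],[10,50,95]).round(),end=";")
        print()
    cv2.imwrite(f"pics/{name}.png",np.vstack(out))
shot(sys.argv[1])
E
python3 look.py m2
```

```text
time: 7.12
eef_pos: [577.6, -122.5, 132.5]
ft_force: [0.3, -0.5, -0.6]
time: 7.5
eef_pos: [577.7, -122.5, 124.6]
ft_force: [0.0, -0.3, -0.2]
time: 7.88
eef_pos: [577.7, -122.5, 118.3]
ft_force: [0.3, -0.4, -0.1]
s -155 8 [195. 235. 238.];s -140 16 [108. 113. 175.];s -125 102 [120. 155. 236.];s -110 196 [209. 261. 398.];s -95 245 [292. 368. 427.];s -80 17 [132. 135. 139.];s -65 9 [138. 153. 456.];s -50 59 [146. 166. 201.];s -35 48 [138. 183. 197.];s -20 37 [152. 185. 190.];s -5 43 [153. 159. 186.];s 10 23 [150. 154. 159.];s 25 31 [145. 148. 156.];s 40 57 [ 93. 115. 154.];s 55 7 [166. 170. 174.];s 70 7 [179. 184. 190.];s 85 7 [195. 201. 204.];s 100 3 [206. 209. 210.];s 115 18 [ 90.  92. 233.];s 130 49 [ 74.  90. 243.];s 145 20 [250. 264. 267.];s 160 47 [244. 254. 262.];s 175 29 [223. 230. 244.];s 190 9 [215. 218. 220.];
t -155 44 [526. 527. 529.];t -140 69 [527. 529. 530.];t -125 72 [526. 527. 530.];t -110 84 [523. 525. 527.];t -95 93 [129. 519. 524.];t -80 76 [136. 549. 552.];t -65 96 [198. 520. 554.];t -50 35 [195. 199. 201.];t -35 42 [144. 179. 194.];t -20 37 [152. 186. 190.];t -5 35 [152. 155. 184.];t 10 30 [151. 155. 158.];t 25 30 [143. 147. 152.];t 40 26 [150. 156. 162.];t 55 28 [165. 170. 177.];t 70 30 [179. 182. 190.];t 85 32 [193. 198. 205.];t 100 32 [205. 210. 219.];t 115 42 [ 90. 226. 235.];t 130 51 [ 91. 239. 247.];t 145 40 [258. 261. 267.];t 160 36 [247. 253. 260.];t 175 14 [224. 230. 244.];t 190 5 [216. 218. 219.];
```

View pics/m2.png

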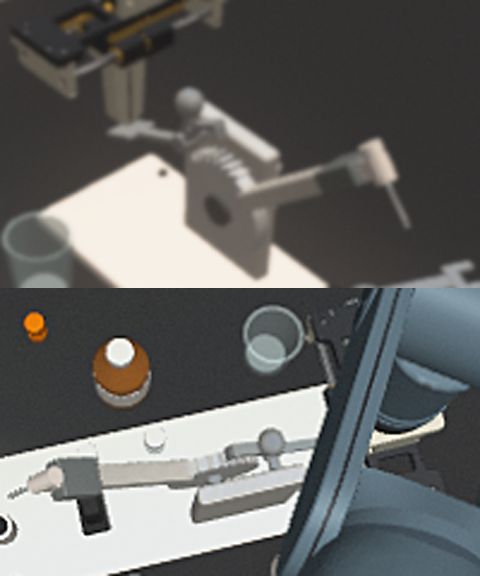

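The picture shows the tail pressed down to about z 113 at (130,130), the knob swung back, and the pawl nose above the teeth. I'll press a few mm more towards the stop, then lift off and check that it stays free.

```bash
(python3 -m pendant '[[[0,0,0.04,0,0,0],[0,0,0.08,0,0,0],[0,0,0.1,0,0,0],[0,0,0.1,0,0,0]]]' 
python3 -m pendant '[[[0,0,-0.2,0,0,0],[0,0,-0.6,0,0,0],[0,0,-1,0,0,0],[0,0,-1,0,0,0]]]' 
python3 -m pendant '[[[0,0,-0.5,0,0,0],[0,0,-1,0,0,0],[0,0,-1,0,0,0]]]' )| grep -E "time|eef|force"
python3 look.py m3
```

```text
time: 8.48
eef_pos: [578.4, -122.6, 113.2]
ft_force: [-4.7, 1.8, 15.5]
time: 8.98
eef_pos: [579.7, -123.3, 193.7]
ft_force: [-0.1, -0.1, -0.5]
time: 9.35
eef_pos: [579.3, -123.1, 273.1]
ft_force: [0.5, 0.5, -0.7]
s -155 7 [277. 392. 394.];s -140 27 [110. 285. 339.];s -125 148 [277. 317. 427.];s -110 164 [362. 396. 439.];s -95 30 [126. 131. 416.];s -80 17 [130. 135. 139.];s -65 6 [137. 140. 157.];s -50 66 [146. 166. 201.];s -35 48 [141. 183. 197.];s -20 33 [151. 157. 191.];s -5 51 [152. 159. 187.];s 10 29 [149. 154. 159.];s 25 29 [144. 147. 156.];s 40 62 [ 94. 117. 157.];s 55 6 [167. 170. 176.];s 70 7 [181. 186. 191.];s 85 8 [194. 199. 204.];s 100 4 [207. 209. 210.];s 115 17 [ 90.  94. 233.];s 130 52 [ 74.  90. 245.];s 145 23 [259. 265. 267.];s 160 51 [241. 253. 262.];s 175 31 [222. 230. 246.];s 190 11 [215. 217. 222.];
t -155 73 [678. 680. 681.];t -140 106 [679. 680. 682.];t -125 148 [120. 680. 681.];t -110 173 [123. 677. 680.];t -95 162 [131. 672. 676.];t -80 123 [137. 686. 687.];t -65 175 [603. 667. 688.];t -50 34 [195. 199. 201.];t -35 41 [143. 179. 192.];t -20 36 [152. 186. 190.];t -5 37 [151. 155. 184.];t 10 31 [150. 155. 158.];t 25 33 [143. 146. 154.];t 40 28 [151. 156. 163.];t 55 29 [165. 170. 176.];t 70 29 [177. 184. 190.];t 85 31 [192. 198. 204.];t 100 33 [207. 213. 219.];t 115 41 [ 90. 227. 233.];t 130 54 [ 91. 240. 249.];t 145 41 [258. 262. 266.];t 160 34 [248. 253. 261.];t 175 15 [223. 233. 248.];t 190 5 [214. 220. 221.];
```

View pics/m3.png

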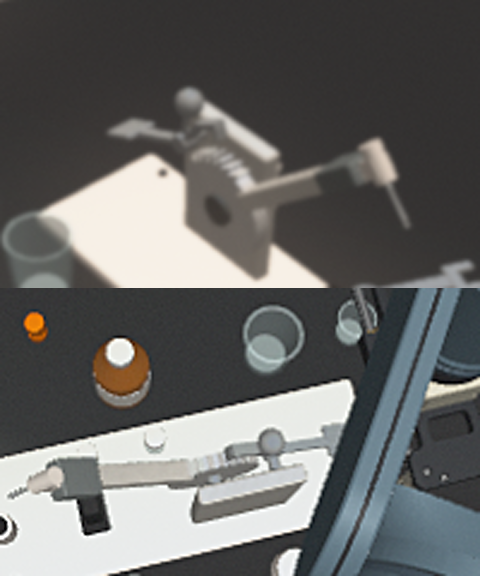

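The pawl stays free after lift-off: the tail is at z ~110, the knob is swung back, and the boom is unmoved. Next I'll go over the pad (stand y ≈ 115, z 234) and follow its arc down.

```bash
(python3 -m pendant '[[[0,-0.3,-0.35,0,0,0],[-0.02,-0.9,-0.35,0,0,0],[-0.02,-1,-0.35,0,0,0],[-0.02,-1,-0.35,0,0,0]]]' 
python3 -m pendant '[[[0,-0.5,0,0,0,0],[0,-1,0,0,0,0],[0,-1,0,0,0,0]]]' 
python3 -m pendant '[[[0,-0.5,0,0,0,0],[0,-1,0,0,0,0],[0,-1,0,0,0,0]]]' 
python3 -m pendant '[[[0,-0.17,0.3,0,0,0],[0,-0.17,0.6,0,0,0],[0,-0.17,0.75,0,0,0],[0,-0.17,0.75,0,0,0]]]' )| grep -E "time|eef|force"
python3 -c "
from h import *
t=np.array(sense()['eef_pos']);print(t@[.973,.229,0],t@[-.229,.973,0]+114,t[2])"
```

```text
time: 9.95
eef_pos: [557.5, -44.8, 297.1]
ft_force: [1.0, 0.2, -0.5]
time: 10.32
eef_pos: [539.4, 33.7, 297.8]
ft_force: [0.5, 0.4, -0.4]
time: 10.7
eef_pos: [521.5, 111.0, 298.0]
ft_force: [0.1, -1.0, -0.3]
time: 11.2
eef_pos: [518.4, 122.5, 237.7]
ft_force: [-0.8, 0.3, -0.8]
532.4411220944621 114.51762089170121 237.6784479993804
```

```bash
(python3 -m pendant '[[[0,-0.01,0.05,0,0,0],[0,-0.07,0.11,0,0,0],[0,-0.12,0.17,0,0,0],[0,-0.18,0.23,0,0,0],[0,-0.23,0.29,0,0,0],[0,-0.23,0.29,0,0,0]]]' 
python3 -m pendant '[[[0,-0.05,0.07,0,0,0],[0,-0.1,0.14,0,0,0],[0,-0.15,0.22,0,0,0],[0,-0.19,0.29,0,0,0],[0,-0.19,0.29,0,0,0]]]' )| grep -E "time|eef|force"
python3 look.py m4; python3 -c "
from h import *
t=np.array(sense()['eef_pos']);print(t@[.973,.229,0],t@[-.229,.973,0]+114,t[2])"
```

```text
time: 11.95
eef_pos: [513.5, 142.5, 214.9]
ft_force: [0.2, 0.2, 0.1]
time: 12.58
eef_pos: [510.1, 157.0, 191.5]
ft_force: [0.6, -0.6, 0.1]
s -140 8 [111. 112. 114.];s -125 10 [115. 118. 121.];s -110 20 [117. 122. 126.];s -95 18 [125. 128. 132.];s -80 19 [132. 135. 140.];s -65 4 [145. 153. 158.];s -50 64 [143. 166. 200.];s -35 45 [160. 183. 197.];s -20 43 [149. 155. 190.];s -5 39 [153. 178. 187.];s 10 32 [151. 155. 160.];s 25 38 [140. 147. 154.];s 40 50 [ 95. 134. 147.];s 55 14 [139. 142. 146.];s 70 21 [146. 150. 154.];s 85 15 [154. 157. 160.];s 100 19 [161. 164. 167.];s 115 29 [ 91. 169. 173.];s 130 75 [ 77.  92. 309.];s 145 13 [184. 186. 238.];s 160 108 [194. 220. 252.];s 175 169 [209. 321. 383.];s 190 429 [284. 430. 497.];s 205 157 [167. 523. 541.];
t -140 22 [107. 110. 113.];t -125 23 [115. 117. 120.];t -110 22 [119. 122. 125.];t -95 23 [125. 128. 133.];t -80 24 [133. 136. 140.];t -65 11 [141. 194. 200.];t -50 34 [196. 199. 201.];t -35 45 [136. 178. 194.];t -20 42 [149. 186. 190.];t -5 36 [152. 158. 184.];t 10 31 [149. 155. 159.];t 25 31 [145. 148. 155.];t 40 29 [133. 135. 138.];t 55 28 [140. 142. 147.];t 70 28 [145. 149. 152.];t 85 73 [154. 593. 605.];t 100 91 [598. 604. 606.];t 115 102 [599. 601. 602.];t 130 99 [600. 601. 602.];t 145 102 [600. 601. 602.];t 160 105 [600. 601. 602.];t 175 106 [600. 601. 602.];t 190 117 [597. 602. 609.];t 205 78 [607. 609. 610.];
532.4322666556044 149.58092007388586 191.80837413300495
```

View pics/m4.png

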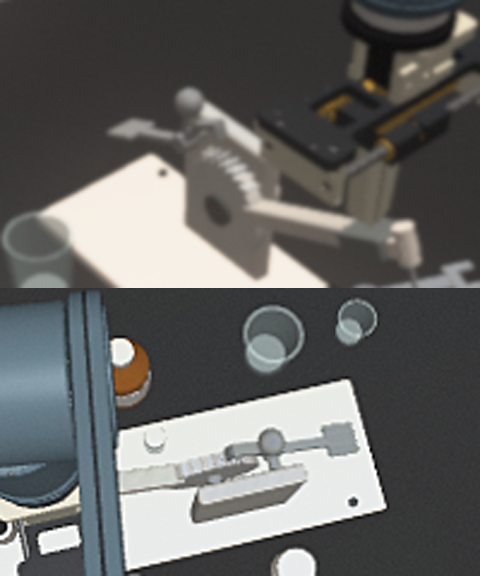

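The boom is following the finger (now about 0.45 rad), the pawl is still free (tail z 110), and the vial hasn't moved. I'll continue down the arc.

```bash
(python3 -m pendant '[[[0,-0.04,0.1,0,0,0],[0,-0.08,0.2,0,0,0],[0,-0.12,0.3,0,0,0],[0,-0.15,0.4,0,0,0],[0,-0.19,0.5,0,0,0],[0,-0.22,0.62,0,0,0],[0,-0.22,0.62,0,0,0]]]' 
python3 -m pendant '[[[0,-0.02,0.1,0,0,0],[0,-0.03,0.2,0,0,0],[0,-0.04,0.28,0,0,0],[0,-0.04,0.28,0,0,0]]]'
python3 -m pendant '[[[0,0,0.03,0,0,0],[0,0,0.06,0,0,0],[0,0,0.06,0,0,0]]]' )| grep -E "time|eef|force"
```

```text
time: 13.55
eef_pos: [505.6, 173.6, 141.3]
ft_force: [0.2, -0.4, 0.5]
time: 14.05
eef_pos: [505.5, 176.9, 119.5]
ft_force: [0.0, -0.3, 0.8]
time: 14.42
eef_pos: [506.0, 177.1, 116.2]
ft_force: [-1.7, 0.7, 7.2]
```

```bash
(python3 -m pendant '[[[0,0,0.03,0,0,0],[0,0,0.03,0,0,0],[0,0,0.03,0,0,0],[0,0,0.03,0,0,0]]]'
python3 -m pendant '[[[0,0,-0.15,0,0,0],[0,0,-0.5,0,0,0],[0,0,-1,0,0,0],[0,0,-1,0,0,0]]]'
python3 -m pendant '[[[0,0,-0.5,0,0,0],[0,0,-1,0,0,0],[0,0,-1,0,0,0]]]'
python3 -m pendant '[[[-0.5,-0.5,0,0,0,0],[-1,-1,0,0,0,0],[-1,-1,0,0,0,0]]]'
python3 -m pendant '[[[-0.5,-0.5,0,0,0,0],[-1,-1,0,0,0,0],[-1,-1,0,0,0,0]]]'
python3 -m pendant '[[[0,-0.5,0,0,0,0],[0,-1,0,0,0,0],[0,-1,0,0,0,0]]]'
 )| grep -E "time|eef|force"
python3 look.py m5
python3 - <<'E'
from h import *
for c in("scene","top"):
    f=viewer.grab_frame(c)
    cv2.imwrite(f"pics/f_{c}.png",cv2.resize(f["image"][90:350,110:450,::-1] if c=="scene" else f["image"][90:350,110:450,::-1],(680,520)))
    for q in("vial_a","reagent","beaker","tip_box","spanner","jar"):
        for r in outline_of(c,q)[:3]:
            p=region_pts(f,r["region"])
            if len(p):print(c,q,round(r["conf"],2),"med",np.median(p,0).round())
E
```

```text
time: 14.92
eef_pos: [506.1, 177.1, 116.0]
ft_force: [-7.4, -0.6, 21.8]
time: 15.42
eef_pos: [508.2, 177.1, 196.3]
ft_force: [0.1, -0.3, -0.8]
time: 15.8
eef_pos: [507.4, 177.0, 275.4]
ft_force: [-0.5, 0.5, -0.5]
time: 16.18
eef_pos: [406.1, 237.6, 271.5]
ft_force: [0.6, -0.5, 0.5]
time: 16.55
eef_pos: [311.1, 296.9, 272.0]
ft_force: [1.5, 0.1, 1.3]
time: 16.92
eef_pos: [295.9, 374.9, 271.6]
ft_force: [0.2, -1.4, -0.8]
s -140 10 [109. 110. 114.];s -125 9 [115. 118. 121.];s -110 17 [118. 122. 125.];s -95 21 [124. 129. 132.];s -80 16 [133. 136. 140.];s -65 7 [140. 154. 185.];s -50 59 [146. 169. 201.];s -35 39 [161. 188. 197.];s -20 35 [147. 184. 191.];s -5 39 [153. 176. 187.];s 10 31 [150. 153. 158.];s 25 35 [143. 147. 152.];s 40 58 [115. 131. 146.];s 55 25 [114. 115. 117.];s 70 28 [114. 115. 117.];s 85 27 [114. 115. 118.];s 100 26 [114. 115. 117.];s 115 26 [114. 115. 118.];s 130 42 [ 75. 114. 117.];s 145 29 [114. 115. 117.];s 160 21 [115. 117. 120.];s 175 27 [116. 118. 119.];s 190 32 [116. 117. 119.];s 205 34 [ 77. 121. 124.];
t -140 23 [107. 110. 114.];t -125 22 [113. 117. 121.];t -1
[... 670 characters left out ...]
4.  47.]
scene reagent 0.81 med [671. 119.  77.]
scene reagent 0.62 med [363. 103.   8.]
scene beaker 0.77 med [ 723. -147.   35.]
scene beaker 0.62 med [698. -46.  53.]
scene tip_box 0.88 med [487. 346.  55.]
scene spanner 0.9 med [361. 103.   8.]
scene spanner 0.28 med [562. -40. 151.]
top vial_a 0.59 med [588.  66.  59.]
top vial_a 0.46 med [706. -63.  41.]
top reagent 0.55 med [649.  99.  87.]
top beaker 0.71 med [ 726. -159.   29.]
top beaker 0.67 med [708. -63.  42.]
top beaker 0.64 med [826.  -8.  44.]
top tip_box 0.68 med [468. 330.  54.]
top tip_box 0.43 med [563. -71. 132.]
top tip_box 0.28 med [370.  98.   8.]
top spanner 0.84 med [372.  98.   8.]
top jar 0.74 med [451. -73.  50.]
```

View pics/f_scene.png

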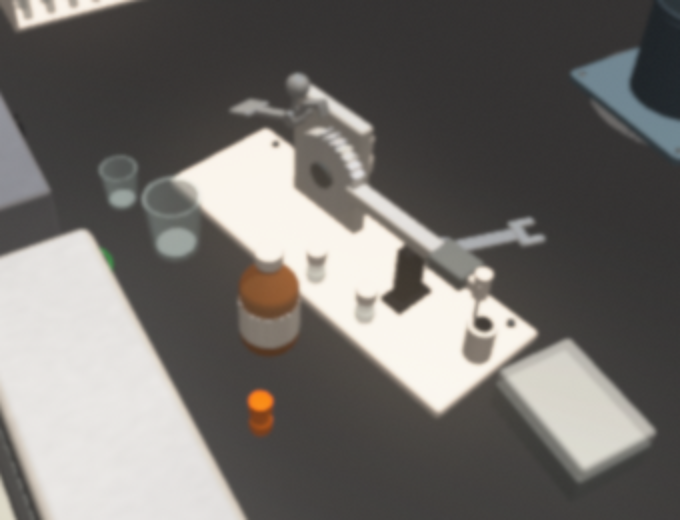

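View pics/f_top.png

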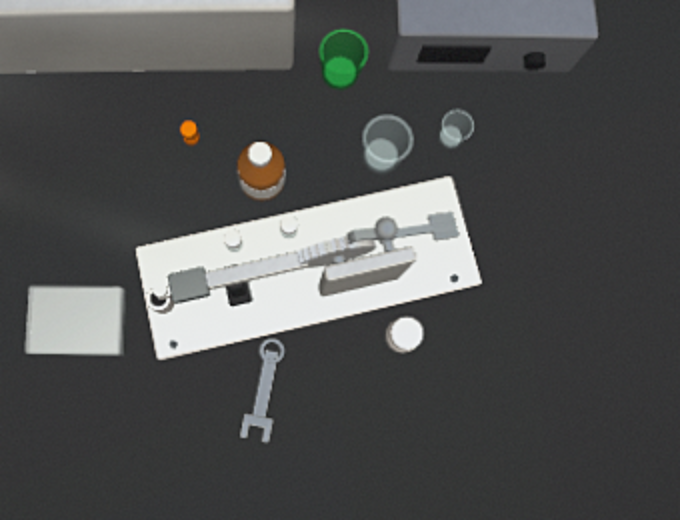

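The boom lies level on its rest: its bar top reads 115 mm along the whole length and the pad 116–118 mm. The pawl is free, with the tail at 110 mm and the knob swung back. Everything else stands where it was.

```bash
python3 -c "
from bench import bot
print(bot.hand_in())"
```

```text
the job is handed in; nothing more can be done
None
```

The pawl is tipped free and the boom lies fully on its rest; I handed the job in at about 17–18 s of the 42 s. No verdict is reported.

**What I did:** With the fingers shut, I pressed the tail plate down to its stop (about 15 N) and lifted off. I checked that the pawl stayed free, then pushed the pad down along its arc to the hard stop (about 22 N) and drew the arm clear.

**Last checks:**
- **Boom:** level, with its bar top at 115 mm along the whole length in both cameras, and the pad at 116–118 mm.
- **Pawl:** still free, with the tail at about 110 mm, the same as right after the press.
- **Loose things:** the vials, bottle, beaker, tip box and jar read within about 3 mm of where they started.

**Disagreements:**
- The median position found for the spanner shifted by 5–28 mm. Its ring is at the same pixel in the first and last top pictures, so I take that to be a change in the detected outline, not a movement.
- The first plate fit from the scene camera was poor, so I used the top view and the tail-to-pad line instead.
- The wrist force read about zero while the boom was sinking, so I judged that it was moving from the images.

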